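# Sort incoming lab specimens by cap colour

## Task

The specimens in the white reception tray have to go to their departments: lay both red-capped tubes flat in the red tray and both purple-capped tubes flat in the purple tray, side by side on the tray floor and not on top of one another, and stand the yellow-lidded specimen cup upright in the yellow tray. Set each one down gently rather than dropping it, never tip the cup over, and leave the white dropper bottle and the black tube rack where they are.

Things in the scene. Friction and masses are not known exactly. Their poses are not given: they have to be found in the camera images.
- tube_red_long: Blood tube, red cap, white label: 16 mm diameter, 106 mm long with its 26 mm cap, 20 g; eight-sided cap as thick as the tube, so it lies level and hardly rolls. Origin on its axis at mid-length, 8 mm above the floor under it; x along it to the cap (y, z turn as it rolls). Starts lying in the white tray (floor 3 mm, rim 12 mm above the bench), 70 mm or more from the others.
- tube_red_short: Blood tube, red cap, white label: 13 mm diameter, 80 mm long with its 23 mm cap, 14 g; eight-sided cap as thick as the tube, so it lies level and hardly rolls. Origin on its axis at mid-length, 6.5 mm above the floor under it; x along it to the cap (y, z turn as it rolls). Starts lying in the white tray (floor 3 mm, rim 12 mm above the bench), 70 mm or more from the others.
- tube_purple_long: Blood tube, purple cap, white label: 16 mm diameter, 106 mm long with its 26 mm cap, 20 g; eight-sided cap as thick as the tube, so it lies level and hardly rolls. Origin on its axis at mid-length, 8 mm above the floor under it; x along it to the cap (y, z turn as it rolls). Starts lying in the white tray (floor 3 mm, rim 12 mm above the bench), 70 mm or more from the others.
- tube_purple_short: Blood tube, purple cap, white label: 13 mm diameter, 80 mm long with its 23 mm cap, 14 g; eight-sided cap as thick as the tube, so it lies level and hardly rolls. Origin on its axis at mid-length, 6.5 mm above the floor under it; x along it to the cap (y, z turn as it rolls). Starts lying in the white tray (floor 3 mm, rim 12 mm above the bench), 70 mm or more from the others.
- cup: Specimen cup, straw-coloured body and yellow screw lid: 59 mm tall, lid 46 mm in diameter over the top 15 mm, cup below it tapering from 42 to 36 mm; 55 g. Origin at the centre of its underside, z up; grip it by the lid. Starts upright in the white tray (floor 3 mm above the bench) among the tubes, 70 mm or more from their centres.
- tray_red: Red open tray for red-capped tubes (both fit along its x, at y = +-28 mm); fixed. Outside 154 x 124 mm at the lip; inside 142 mm along its x, 115 mm along its y; floor 3 mm thick, rim 22 mm above the bench. Origin at the centre of its underside, z up; x within 0.15 rad of the world's x. The three stand left and right of the white reception tray, places swapped at each start.
- tray_purple: Purple open tray for purple-capped tubes (both fit along its x, at y = +-28 mm); fixed. Outside 154 x 124 mm at the lip; inside 142 mm along its x, 115 mm along its y; floor 3 mm thick, rim 22 mm above the bench. Origin at the centre of its underside, z up; x within 0.15 rad of the world's x. The three stand left and right of the white reception tray, places swapped at each start.
- tray_yellow: Yellow open tray for the yellow-lidded specimen cup; fixed. Outside 154 x 124 mm at the lip; inside 142 mm along its x, 115 mm along its y; floor 3 mm thick, rim 22 mm above the bench. Origin at the centre of its underside, z up; x within 0.15 rad of the world's x. The three stand left and right of the white reception tray, places swapped at each start.
- dropper: Bystander: white plastic dropper bottle, 40 mm in diameter, 96 mm tall, loose, standing where a fourth tray would stand, beside the trays. Origin at the centre of its underside.
- rack: Bystander: black tube rack 190 x 75 mm, 58 mm high, holding six green-capped tubes up to 114 mm high, loose, at the left end of the work, beyond the trays. Origin at the centre of its underside.
Things that resemble listed ones, but are neither listed nor needed, are in the scene too. Leave any green look-alike of the tube_red_short alone.

How it is judged:
At the end, for the whole second after the job is handed in: Tubes in the tray of their cap's colour: middle within 45 mm along, 56 mm across of the tray's middle, level within 5 deg, on its floor within 4 mm. Cup in the yellow tray within 55 / 42 mm, upright within 0.1 rad, on its floor. All at rest; dropper bottle and rack moved under 20 mm, upright (x of tube_red_long in the frame of tray_red between -0.045 and 0.045 m and y of tube_red_long in the frame of tray_red between -0.056 and 0.056 m and z of tube_red_long in the frame of tray_red below 0.015 m and angle between tube_red_long's own x axis and vertical between 1.48 and 1.66 rad and linear speed of each of tube_red_long, tube_red_short, tube_purple_long, tube_purple_short, cup below 0.02 m/s and x of tube_red_short in the frame of tray_red between -0.045 and 0.045 m and y of tube_red_short in the frame of tray_red between -0.056 and 0.056 m and z of tube_red_short in the frame of tray_red below 0.0135 m and angle between tube_red_short's own x axis and vertical between 1.48 and 1.66 rad and x of tube_purple_long in the frame of tray_purple between -0.045 and 0.045 m and y of tube_purple_long in the frame of tray_purple between -0.056 and 0.056 m and z of tube_purple_long in the frame of tray_purple below 0.015 m and angle between tube_purple_long's own x axis and vertical between 1.48 and 1.66 rad and x of tube_purple_short in the frame of tray_purple between -0.045 and 0.045 m and y of tube_purple_short in the frame of tray_purple between -0.056 and 0.056 m and z of tube_purple_short in the frame of tray_purple below 0.0135 m and angle between tube_purple_short's own x axis and vertical between 1.48 and 1.66 rad and x of cup in the frame of tray_yellow between -0.055 and 0.055 m and y of cup in the frame of tray_yellow between -0.042 and 0.042 m and z of cup in the frame of tray_yellow below 0.007 m and angle between cup's own z axis and vertical below 0.1 rad and distance of each of dropper, rack from where it was at the start of the episode below 0.02 m and angle between each of dropper, rack's own z axis and vertical below 0.15 rad); the robot touches nothing.
It fails at once if the dropper bottle was shoved or knocked over (distance of dropper from where it was at the start of the episode above 0.02 m or angle between dropper's own z axis and vertical above 0.2 rad).
It fails at once if the tube rack was shoved (distance of rack from where it was at the start of the episode above 0.02 m or angle between rack's own z axis and vertical above 0.2 rad).
It fails at once if a tube or the cup was dropped (it fell freely from more than about 30 mm) or thrown ((linear speed of tube_red_long above 0.75 m/s and contact force between tube_red_long and the fingers below 0.05 N) or (linear speed of tube_red_short above 0.75 m/s and contact force between tube_red_short and the fingers below 0.05 N) or (linear speed of tube_purple_long above 0.75 m/s and contact force between tube_purple_long and the fingers below 0.05 N) or (linear speed of tube_purple_short above 0.75 m/s and contact force between tube_purple_short and the fingers below 0.05 N) or (linear speed of cup above 0.75 m/s and contact force between cup and the fingers below 0.05 N)).
It fails at once if the specimen cup was tipped over (angle between cup's own z axis and vertical above 0.7 rad).
It also fails if it takes over 122 s, if anything falls off the work surface, if the arm or the gripper's body presses on something with over 40 N, if the wrist force passes 120 N, or if a joint passes its speed limit or range.

## Robot

A 7-joint arm with a two-finger parallel gripper is mounted at the origin on the work surface. World frame = base frame: x ahead of the robot, y to its left, z up, the work surface at z = 0. Lengths are in m, angles in rad, forces in N, time in s.
With the tool pointing down it reaches from about 0.425 to 0.925 m from the base axis. Payload 6.8 kg.
Tool frame: the origin (TCP) lies on the centre line of the jaws, within the pads' length; the fingertips stand ahead of it and the grasp point (between the pads) lies 11 mm behind it (r.tcp_to_tips is the z of the fingertips in the tool frame, in m); z points along the fingers, y is the line along which they close (so a half turn about z gives the same grasp; the last joint's range is limited). The gripper opens to 85 mm and grips with 20 to 120 N. Pads are 22 mm wide; open, the fingers measure 114 mm over their backs; the gripper's body (76 mm by 85 mm) begins 54 mm behind the grasp point. The pads swing forward as they close: fully open they stand 13 mm farther back than shut.
Start: joints at [1.053, 0.477, 0.022, 1.555, -0.011, 1.109, -0.083], TCP at [0.269, -0.619, 0.239] pointing down, gripper open.
Joint ranges: [-2.96, 2.96], [-0.34, 2.1], [-1.41, 1.46], [0.24, 2.44], [-1.37, 4.51], [0.17, 1.92], [-2.96, 2.96]. Speed limits (rad/s): [2.39, 2.39, 3.14, 3.14, 3.14, 3.14, 3.14].

## Interface

Orientations are given as a rotation vector (axis times angle).
In Python, from bench import r, optics gives the robot as it stands.
- The arm moves only by the shell command python3 -m creep 'ROWS' [FORCE]. ROWS is a JSON object whose one key "rows" holds a list of rows, each a list of 7 numbers: the shift along the tool's x, y, z in units of 25 mm (1.0 is 25 mm), then the turn, a rotation vector about the tool's x, y, z in units of 8 degrees (1.0 is 8 degrees), then the finger opening in mm, from 0 to 85.4. A call has 1 to 10 rows; each row is the pose to reach, as a shift and turn from the pose commanded when the call began, along the tool's axes at that moment; what a row does not reach only later rows make up. A row lasts 1/8 s, in which the tool goes at most 62.5 mm and 10.7 degrees, less where a joint would pass 70% of its speed; a pose out of reach is approached as far as the arm can. A call with a gripper value outside its range is refused whole. The fingers move at their own pace and stop on an object; FORCE is the grip in N (left out, the last holds). Time passes only in rows, so rows that repeat a pose let the fingers close. It gives the time, the measured TCP pose, the force, the opening and the grip force at its end, in the units of the state.
- r.get_obs(): the state, without advancing time (a new reading comes with each control period).
- optics.grab_frame(name): name is "side" or "top"; returns a dict with "color" (400x640x3 uint8, blue, green, red), "K" (3x3 intrinsics, pixels), "R" (3x3) and "t" (3): a world point X has camera coordinates R X + t. Camera axes: x right, y down, z forward; pixel columns grow to the right and rows downward; lengths in m; the calibration is good to about 2 mm. A picture is of the moment at which its call begins. There is no depth.
- r.hand_in(): hands the job in; it is judged then, once.
The state is a dict: "clock": time; "joints": joint angles; "qvel": joint speeds; "tau": joint torques, N m; "tcp_pos": TCP position; "orientation": TCP orientation; "contact_force": force on the tool from outside, world axes, zero at the start; "moment": the same for the moment, N m; "grip_width": finger opening in m; "gripper_force": force on a finger pad.
Only numpy, scipy, OpenCV 4.12 (cv2) and the standard library are available. Lean on these libraries where they do the work, as an engineer would, in place of code of your own. Each camera call takes 0.05 s, during which the arm holds its last target. There are 200 camera calls.

## Working session

There is one attempt and no reset: what is moved stays moved. The work goes in short steps, Python scripts to look and compute and a shell command to move; the robot and the scene stay as the last step left them, time stands still between calls to the robot, and variables do not carry over. Pictures are saved under pics/ and viewed, at most 14 in all, crops included, and the job is handed in when it is done.

```bash
ls; mkdir -p pics; python3 - <<'E'
from bench import r, optics
import cv2,numpy as np
o=r.get_obs(); print({k:np.round(v,3).tolist() for k,v in o.items()}, r.tcp_to_tips)
for n in("top","side"):
    f=optics.grab_frame(n); cv2.imwrite(f"pics/{n}0.png",f["color"]); np.savez(f"pics/{n}0.npz",**f); print(n,f["K"].round(1).tolist(),f["R"].round(3).tolist(),f["t"].round(3).tolist())
E
```

```text
pics
{'clock': 0.0, 'joints': [1.053, 0.478, 0.022, 1.556, -0.012, 1.109, -0.083], 'qvel': [0.0, 0.001, -0.001, -0.001, 0.0, 0.0, 0.0], 'tau': [-0.0, -59.645, 1.607, -28.12, 0.012, 0.009, 0.0], 'tcp_pos': [0.269, -0.619, 0.238], 'orientation': [-3.074, -0.639, 0.001], 'contact_force': [0.068, -0.492, -1.074], 'moment': [-0.002, -0.022, 0.003], 'gripper_force': 0.0, 'grip_width': 0.085} 0.008
top [[385.3, 0.0, 319.9], [0.0, 385.3, 197.8], [0.0, 0.0, 1.0]] [[0.015, -1.0, -0.012], [-0.993, -0.014, -0.114], [0.114, 0.013, -0.993]] [0.106, 0.587, 1.087]
side [[463.9, 0.0, 321.9], [0.0, 463.9, 201.9], [0.0, 0.0, 1.0]] [[-0.834, -0.552, 0.019], [-0.399, 0.577, -0.713], [0.382, -0.602, -0.701]] [0.571, 0.213, 1.018]
```

View pics/top0.png

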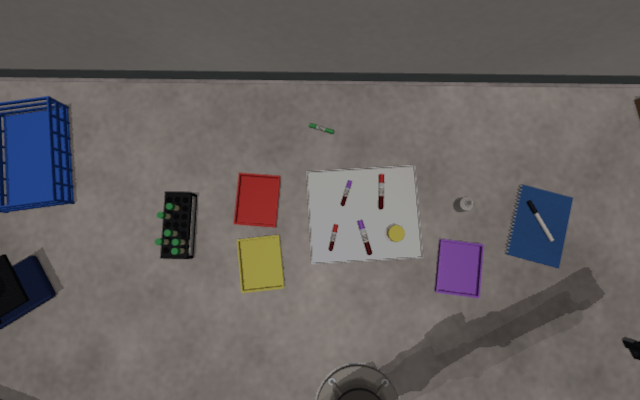

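View pics/side0.png

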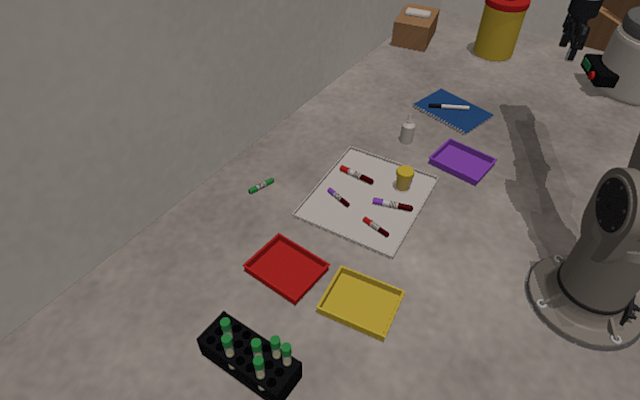

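Top view: the white tray spans (308,166)–(422,262). In it are red tubes at (381,190) and (334,237), purple tubes at (346,192) and (365,237), and the cup at (397,233). The red tray is at (258,200), yellow at (261,263), purple at (459,268), dropper at (467,204) and rack at (178,225).
The side view shows the same layout. The green-capped look-alike lies outside the tray at (321,128) top and (261,186) side, so I will leave it alone.

```bash
cat > vis.py <<'E'
import cv2,numpy as np
def ray(f,p):
    R,t=f["R"],f["t"]; d=R.T@np.linalg.solve(f["K"],[p[0],p[1],1.]); return -R.T@t,d
def onplane(f,p,z):
    c,d=ray(f,p); return c+d*(z-c[2])/d[2]
def tri(fa,pa,fb,pb):
    A=0;b=0;L=[]
    for f,p in((fa,pa),(fb,pb)):
        c,d=ray(f,p); d=d/np.linalg.norm(d); P=np.eye(3)-np.outer(d,d); A=A+P; b=b+P@c; L.append((c,P))
    X=np.linalg.solve(A,b); return X,max(np.linalg.norm(P@(X-c)) for c,P in L)
def proj(f,X):
    q=f["K"]@(f["R"]@X+f["t"]); return q[:2]/q[2]
def sat(f,poly,thr=70,rng=None,S=4):
    im=cv2.resize(f["color"],None,fx=S,fy=S,interpolation=cv2.INTER_CUBIC)
    h=cv2.cvtColor(im,cv2.COLOR_BGR2HSV); m=(h[...,1]>thr)
    if rng: m&=(h[...,0]>=rng[0])&(h[...,0]<=rng[1])
    roi=np.zeros(m.shape,np.uint8); cv2.fillPoly(roi,[np.int32(np.array(poly)*S)],1)
    return m.astype(np.uint8)*roi*255,im
def blobs(m,close,S=4,amin=150):
    k=cv2.getStructuringElement(cv2.MORPH_ELLIPSE,(close,close))
    c=cv2.morphologyEx(m,cv2.MORPH_CLOSE,k)
    cs=[cv2.convexHull(x) for x in cv2.findContours(c,cv2.RETR_EXTERNAL,cv2.CHAIN_APPROX_NONE)[0] if cv2.contourArea(x)>amin]
    return cs
def ends(c,S=4):
    (cx,cy),(w,h),a=cv2.minAreaRect(c); a=np.radians(a)
    u=np.array([np.cos(a),np.sin(a)])*w/2 if w>h else np.array([-np.sin(a),np.cos(a)])*h/2
    o=np.array([cx,cy]); return np.array([o-u,o+u])/S-.375, np.array([max(w,h),min(w,h)])/S
T=[(311,172),(413,168),(419,257),(315,260)]; D=[(352,152),(434,179),(392,250),(298,213)]
E
python3 - <<'E'
from vis import *
F={n:dict(np.load(f"pics/{n}0.npz")) for n in("top","side")}
for n,P in(("top",T),("side",D)):
    m,im=sat(F[n],P); cs=blobs(m,29)
    for c in cs:
        e,s=ends(c); print(n,e.round(1).tolist(),s.round(1)); cv2.drawContours(im,[c],-1,(0,255,0),1)
    x,y,w,h=cv2.boundingRect(np.int32(np.array(P)*4)); cr=im[y:y+h,x:x+w]; cv2.imwrite(f"pics/{n}c.png",cr[:598,:800])
    for nm,poly,rg in(("red",None,(0,6)),("yel",None,(22,34)),("pur",None,(130,150))):
        m,_=sat(F[n],[(0,0),(640,0),(640,400),(0,400)],100,rg)
        c=[c for c in blobs(m,9,amin=16*800)]
        for q in c:
            pts=cv2.approxPolyDP(q,24,True)[:,0]/4-.375; print(n,nm,cv2.contourArea(q)/16,pts.round(1).tolist())
a,b=(cv2.imread(f"pics/{n}c.png") for n in("top","side"))
H=max(a.shape[0],b.shape[0]); pad=lambda i:cv2.copyMakeBorder(i,0,H-i.shape[0],0,0,cv2.BORDER_CONSTANT)
o=cv2.hconcat([pad(a),pad(b)]); cv2.imwrite("pics/crop1.png",cv2.resize(o,None,fx=800/o.shape[1],fy=800/o.shape[1]))
E
```

```text
top [[365.9, 241.8], [369.8, 254.3]] [13.   4.5]
top [[332.1, 241.0], [330.0, 250.2]] [9.4 3.7]
top [[403.4, 229.1], [388.1, 236.8]] [17.1 16.8]
top [[335.7, 224.0], [334.1, 231.8]] [8.  4.6]
top [[359.2, 220.1], [361.9, 228.2]] [8.5 5.5]
top [[344.8, 196.0], [341.7, 205.2]] [9.7 3.6]
top [[380.5, 195.6], [380.5, 208.6]] [13.   4.2]
top [[349.8, 180.2], [347.4, 187.3]] [7.5 4.1]
top [[381.0, 173.4], [381.0, 182.4]] [9.  5.2]
top red 2229.78125 [[238.9, 172.1], [279.6, 175.6], [275.1, 226.9], [233.1, 223.1]]
top yel 2322.0625 [[278.4, 234.9], [283.4, 287.1], [241.4, 292.1], [236.9, 239.4]]
top pur 2378.21875 [[440.4, 239.4], [482.9, 244.4], [478.6, 297.1], [435.6, 290.9]]
side [[378.1, 228.4], [388.0, 235.2]] [12.   4.6]
side [[363.0, 217.6], [370.6, 223.0]] [9.4 6.2]
side [[397.5, 205.2], [412.3, 208.5]] [15.1  5.8]
side [[372.4, 199.8], [382.1, 201.9]] [9.9 6.4]
side [[339.9, 198.4], [348.2, 205.3]] [10.8  4.3]
side [[327.6, 188.6], [333.8, 193.4]] [7.8 5. ]
side [[359.7, 175.9], [372.6, 181.8]] [14.2  5.4]
side [[405.8, 169.3], [398.9, 190.0]] [21.7 18.4]
side [[339.4, 166.8], [348.4, 170.8]] [9.8 6.4]
side red 3415.3125 [[277.6, 232.4], [329.6, 263.4], [294.4, 304.9], [242.4, 265.4]]
side yel 3992.8125 [[340.1, 264.9], [404.6, 290.6], [382.1, 340.6], [317.4, 312.1]]
side yel 2108.78125 [[525.6, 10.9], [509.6, 57.4], [475.9, 54.4], [484.9, 4.1]]
side pur 1766.0 [[428.6, 156.9], [450.6, 138.1], [496.4, 159.6], [474.4, 185.1]]
```

View pics/crop1.png

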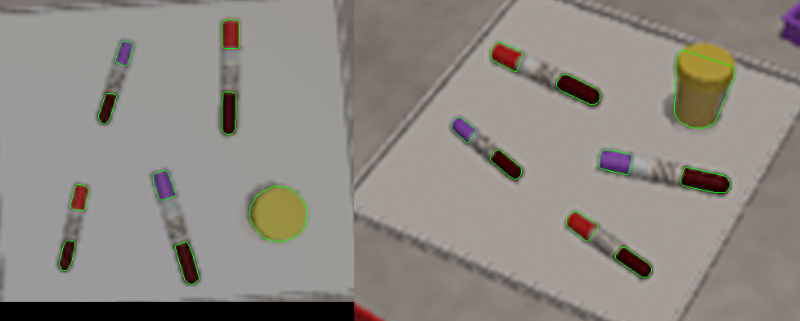

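The crop shows five isolated objects in the white tray. Both red-capped tubes (long at top (381,190), short at (333,237)) and both purple-capped ones (short (346,193), long (365,237)) fit their descriptions by cap colour and length. The cup is at (396,233).

```bash
cat >> vis.py <<'E'
def cands():
    pass
E
python3 - <<'E'
from vis import *
F={n:dict(np.load(f"pics/{n}0.npz")) for n in("top","side")}
f,g=F["top"],F["side"]
tub={"RL":[(381,173.4),(380.5,208.6),(339.4,166.8),(372.6,181.8)],
"RS":[(335.7,224),(330,250.2),(363,217.6),(388,235.2)],
"PL":[(359.2,220.1),(369.8,254.3),(372.4,199.8),(412.3,208.5)],
"PS":[(349.8,180.2),(341.7,205.2),(327.6,188.6),(348.2,205.3)]}
for k,(a,b,c,d) in tub.items():
    A,ea=tri(f,a,g,c);B,eb=tri(f,b,g,d); v=A-B
    print(k,"cap",A.round(4),"end",B.round(4),"mid",((A+B)/2).round(4),"len",np.linalg.norm(v).round(4),"yaw",np.degrees(np.arctan2(v[1],v[0])).round(1),"err",round(ea,4),round(eb,4))
    h=.011 if k[1]=="L" else .0095
    print("   top-plane mid",((onplane(f,a,h)+onplane(f,b,h))/2).round(4),"side",((onplane(g,c,h)+onplane(g,d,h))/2).round(4))
tr={"red":([[238.9,172.1],[279.6,175.6],[275.1,226.9],[233.1,223.1]],[[277.6,232.4],[329.6,263.4],[294.4,304.9],[242.4,265.4]]),
"yel":([[278.4,234.9],[283.4,287.1],[241.4,292.1],[236.9,239.4]],[[340.1,264.9],[404.6,290.6],[382.1,340.6],[317.4,312.1]]),
"pur":([[440.4,239.4],[482.9,244.4],[478.6,297.1],[435.6,290.9]],[[428.6,156.9],[450.6,138.1],[496.4,159.6],[474.4,185.1]])}
for k,(P,Q) in tr.items():
    X=[]
    for p in P:
        s=proj(g,onplane(f,p,.022)); q=min(Q,key=lambda q:np.hypot(*(s-q))); x,e=tri(f,p,g,q); X.append(x); print(k,x.round(4),round(e,4),np.round(s-q,1))
    X=np.array(X);(c,wh,a)=cv2.minAreaRect(np.float32(X[:,:2])); print("  centre",X.mean(0).round(4),np.round(wh,3),round(a,1))
# cup lid
m,_=sat(f,[(380,215),(415,215),(415,250),(380,250)],90); c=blobs(m,5)[0]; (u,v),_,_=cv2.fitEllipse(c); pt=(u/4-.375,v/4-.375)
hs=cv2.cvtColor(cv2.resize(g["color"],None,fx=4,fy=4,interpolation=cv2.INTER_CUBIC),cv2.COLOR_BGR2HSV)
print("side cup column HSV",[(r,hs[r*4+2,404*4+2].tolist()) for r in range(163,194,2)])
h=hs[160*4:195*4,390*4:420*4]; mm=((h[...,1]>90)&(h[...,2]>150)).astype(np.uint8)*255
for z in(.059,.062): X=onplane(f,pt,z); print("cup",pt,X.round(4),"side px",proj(g,X).round(1))
E
```

```text
RL cap [ 0.6666 -0.0654  0.0112] end [ 0.5603 -0.0642  0.0103] mid [ 0.6134 -0.0648  0.0107] len 0.1063 yaw -0.7 err 0.0023 0.0014
   top-plane mid [ 0.6117 -0.0655  0.011 ] side [ 0.6151 -0.0639  0.011 ]
RS cap [0.5135 0.0681 0.0112] end [0.4358 0.0835 0.0092] mid [0.4747 0.0758 0.0102] len 0.0793 yaw -11.2 err 0.0022 0.0011
   top-plane mid [0.4732 0.0751 0.0095] side [0.4765 0.0758 0.0095]
PL cap [ 0.5256 -0.0011  0.0115] end [ 0.4261 -0.0327  0.0103] mid [ 0.4758 -0.0169  0.0109] len 0.1044 yaw 17.6 err 0.0017 0.0015
   top-plane mid [ 0.4744 -0.0175  0.011 ] side [ 0.4773 -0.0162  0.011 ]
PS cap [0.6453 0.0276 0.0098] end [0.5687 0.0505 0.0094] mid [0.607  0.0391 0.0096] len 0.08 yaw -16.6 err 0.0027 0.0012
   top-plane mid [0.6052 0.0383 0.0095] side [0.6089 0.0396 0.0095]
red [0.662  0.3579 0.0184] 0.0006 [ 0.8 -1. ]
red [0.6537 0.2363 0.0219] 0.002 [1.7 0.3]
red [0.501  0.2448 0.0223] 0.0012 [1.1 0.3]
red [0.5096 0.371  0.0083] 0.0002 [ 0.8 -4.6]
  centre [0.5816 0.3025 0.0178] [0.126 0.153] 86.1
yel [0.4786 0.2348 0.0223] 0.0019 [1.7 0.4]
yel [0.3285 0.2157 0.0223] 0.0006 [0
[... 272 characters left out ...]
 0.0013 [ 1.  -0.6]
pur [ 3.254e-01 -2.243e-01  1.000e-04] 0.0035 [ 3.  -4.8]
  centre [ 0.3918 -0.2896  0.0162] [0.125 0.15 ] 83.7
side cup column HSV [(163, [9, 25, 131]), (165, [23, 135, 162]), (167, [24, 169, 167]), (169, [24, 174, 166]), (171, [24, 171, 167]), (173, [24, 171, 167]), (175, [24, 174, 164]), (177, [24, 184, 111]), (179, [24, 182, 118]), (181, [21, 131, 111]), (183, [21, 134, 112]), (185, [22, 131, 113]), (187, [21, 137, 112]), (189, [21, 143, 109]), (191, [13, 25, 141]), (193, [12, 21, 160])]
cup (395.6295166015625, 232.93722534179688) [ 0.4867 -0.0999  0.059 ] side px [405.9 171.3]
cup (395.6295166015625, 232.93722534179688) [ 0.4866 -0.0994  0.062 ] side px [406.  170.6]
```

Measured against the spec:

| Item | Measured | Expected |
|---|---|---|
| Tube axis height | 10–11 mm | 9.5–11 mm |
| Tube lengths | 104–106 / 79–80 mm | 106 / 80 mm |
| Tray lip, clean corners | ~22 mm | 22 mm |
| Lid top in the side view | matches z = 62 mm | 62 mm |

Next I'll write a move calculator and check how the tip offset changes with the opening.

```bash
cat > plan.py <<'E'
import sys,numpy as np
from scipy.spatial.transform import Rotation as Ro
from bench import r
def plan(*targets):
    """each target: x,y,z,yaw(deg) of tool x axis, tool down; prints rows from the present pose"""
    o=r.get_obs(); p=np.array(o["tcp_pos"]); R=Ro.from_rotvec(o["orientation"])
    print("t",round(o["clock"],2),"pos",p.round(4),"yaw",np.degrees(np.arctan2(*R.as_matrix()[[1,0],0])).round(1),"w",round(o["grip_width"],4),"F",np.round(o["gripper_force"],1),"j1,7",np.round(o["joints"],2)[[0,6]])
    for x,y,z,w in targets:
        Rt=Ro.from_euler("z",w,degrees=True)*Ro.from_euler("x",180,degrees=True)
        print((x,y,z,w),"->",(R.inv().apply(np.array([x,y,z])-p)/.025).round(2).tolist(),(np.degrees((R.inv()*Rt).as_rotvec())/8).round(2).tolist())
if __name__=="__main__": plan(*[tuple(map(float,a.split(","))) for a in sys.argv[1:]])
E
python3 -m creep '{"rows":[[0,0,0,0,0,0,16],[0,0,0,0,0,0,16],[0,0,0,0,0,0,16],[0,0,0,0,0,0,16],[0,0,0,0,0,0,16],[0,0,0,0,0,0,16]]}' 40
python3 -c "
from bench import r;print(r.tcp_to_tips)"
python3 plan.py .488,-.099,.15,0 .488,-.099,.044,0
python3 - <<'E'
from vis import *
f=dict(np.load("pics/top0.npz"))
for k,P in {"red":[[238.9,172.1],[279.6,175.6],[275.1,226.9],[233.1,223.1]],"yel":[[278.4,234.9],[283.4,287.1],[241.4,292.1],[236.9,239.4]],"pur":[[440.4,239.4],[482.9,244.4],[478.6,297.1],[435.6,290.9]]}.items():
    X=np.array([onplane(f,p,.022)[:2] for p in P]); print(k,X.mean(0).round(4),cv2.minAreaRect(np.float32(X)))
E
```

```text
clock: 0.85
tcp_pos: [0.2689, -0.6191, 0.2393]
orientation: [3.076, 0.639, -0.0]
contact_force: [-0.6, 0.7, -0.4]
grip_width: 0.0156
gripper_force: 0.0
0.008
t 0.85 pos [ 0.2689 -0.6191  0.2393] yaw 23.5 w 0.0156 F 0.0 j1,7 [ 1.05 -0.08]
(0.488, -0.099, 0.15, 0.0) -> [16.33, -15.59, 3.57] [0.0, 0.0, 2.93]
(0.488, -0.099, 0.044, 0.0) -> [16.33, -15.59, 7.81] [0.0, 0.0, 2.93]
red [0.5804 0.3011] ((0.580342173576355, 0.300567626953125), (0.12378570437431335, 0.15228421986103058), 85.8354721069336)
yel [0.3946 0.285 ] ((0.3945322036743164, 0.28495392203330994), (0.15120165050029755, 0.12159423530101776), 7.204902648925781)
pur [ 0.3909 -0.2885] ((0.39090442657470703, -0.2884734869003296), (0.12261257320642471, 0.15005022287368774), 83.48237609863281)
```

```bash
python3 -m creep '{"rows":[[16.33,-15.59,3.5,0,0,2.93,64],[16.33,-15.59,3.5,0,0,2.93,64],[16.33,-15.59,3.5,0,0,2.93,64],[16.33,-15.59,3.5,0,0,2.93,64],[16.33,-15.59,3.5,0,0,2.93,64],[16.33,-15.59,3.5,0,0,2.93,64],[16.33,-15.59,3.5,0,0,2.93,64],[16.33,-15.59,3.5,0,0,2.93,64],[16.33,-15.59,3.5,0,0,2.93,64],[16.33,-15.59,3.5,0,0,2.93,64]]}' 40
python3 -m creep '{"rows":[[0,0,0,0,0,0,64],[0,0,0,0,0,0,64],[0,0,0,0,0,0,64]]}'
python3 plan.py .488,-.099,.15,0 .488,-.099,.038,0
python3 - <<'E'
from bench import optics
import cv2
cv2.imwrite("pics/s1.png",optics.grab_frame("side")["color"][100:300,250:550])
E
```

```text
clock: 2.1
tcp_pos: [0.4896, -0.0939, 0.1516]
orientation: [-3.14, -0.014, -0.001]
contact_force: [-0.1, -0.3, -0.3]
grip_width: 0.0638
gripper_force: 0.0
clock: 2.48
tcp_pos: [0.4877, -0.1008, 0.152]
orientation: [3.141, -0.004, 0.0]
contact_force: [-0.5, -0.2, -0.0]
grip_width: 0.064
gripper_force: 0.0
t 2.48 pos [ 0.4877 -0.1008  0.152 ] yaw -0.1 w 0.064 F 0.0 j1,7 [ 0.2  -1.55]
(0.488, -0.099, 0.15, 0.0) -> [0.01, -0.07, 0.08] [0.0, -0.0, -0.02]
(0.488, -0.099, 0.038, 0.0) -> [0.01, -0.07, 4.56] [0.0, -0.0, -0.02]
```

View pics/s1.png

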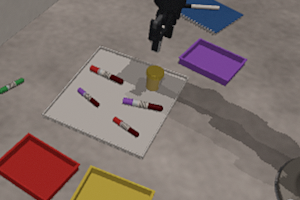

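The open gripper hangs over the yellow cup at crop (155,45), and all the tubes are undisturbed. I'll descend and grip.

```bash
python3 -m creep '{"rows":[[0,-0.07,1.5,0,0,0,64],[0,-0.07,3,0,0,0,64],[0,-0.07,4,0,0,0,64],[0,-0.07,4.56,0,0,0,64],[0,-0.07,4.56,0,0,0,64],[0,-0.07,4.56,0,0,0,64],[0,-0.07,4.56,0,0,0,40],[0,-0.07,4.56,0,0,0,40],[0,-0.07,4.56,0,0,0,40],[0,-0.07,4.56,0,0,0,40]]}' 30
python3 -m creep '{"rows":[[0,0,0,0,0,0,40],[0,0,0,0,0,0,40],[0,0,-0.4,0,0,0,40],[0,0,-1,0,0,0,40],[0,0,-2,0,0,0,40],[0,0,-3,0,0,0,40],[0,0,-4,0,0,0,40],[0,0,-4.5,0,0,0,40],[0,0,-4.5,0,0,0,40],[0,0,-4.5,0,0,0,40]]}'
python3 plan.py .396,.287,.15,7 .396,.287,.039,7
```

```text
clock: 3.78
tcp_pos: [0.4892, -0.0975, 0.0388]
orientation: [3.141, 0.001, 0.004]
contact_force: [-0.1, -0.0, 6.5]
grip_width: 0.044
gripper_force: 29.9
clock: 5.03
tcp_pos: [0.4875, -0.0972, 0.1496]
orientation: [-3.141, -0.001, 0.002]
contact_force: [0.2, 0.0, -0.6]
grip_width: 0.044
gripper_force: 30.7
t 5.03 pos [ 0.4875 -0.0972  0.1496] yaw 0.0 w 0.044 F 30.7 j1,7 [ 0.19 -1.56]
(0.396, 0.287, 0.15, 7.0) -> [-3.65, -15.37, -0.01] [-0.0, 0.01, -0.87]
(0.396, 0.287, 0.039, 7.0) -> [-3.64, -15.37, 4.43] [-0.0, 0.01, -0.87]
```

```bash
python3 -m creep '{"rows":[[-0.2,-0.9,0,0,0,-0.1,40],[-0.55,-2.4,0,0,0,-0.2,40],[-1,-4.3,0,0,0,-0.3,40],[-1.5,-6.3,0,0,0,-0.4,40],[-2,-8.4,0,0,0,-0.5,40],[-2.5,-10.4,0,0,0,-0.6,40],[-2.95,-12.4,0,0,0,-0.7,40],[-3.3,-14,0,0,0,-0.8,40],[-3.55,-15,0,0,0,-0.87,40],[-3.65,-15.37,0,0,0,-0.87,40]]}'
python3 -m creep '{"rows":[[0,0,0,0,0,0,40],[0,0,0,0,0,0,40],[0,0,1,0,0,0,40],[0,0,2,0,0,0,40],[0,0,3,0,0,0,40],[0,0,3,0,0,0,40],[0,0,3,0,0,0,40]]}'
python3 plan.py .396,.287,.15,7 .396,.287,.0395,7
python3 - <<'E'
from bench import optics
import cv2
cv2.imwrite("pics/s2.png",cv2.resize(optics.grab_frame("side")["color"][180:380,230:480],None,fx=3,fy=3))
E
```

```text
clock: 6.28
tcp_pos: [0.3946, 0.2891, 0.1497]
orientation: [-3.135, -0.198, 0.002]
contact_force: [-0.5, 0.0, -0.8]
grip_width: 0.0442
gripper_force: 30.7
clock: 7.15
tcp_pos: [0.3972, 0.2866, 0.076]
orientation: [-3.136, -0.19, -0.001]
contact_force: [0.4, 0.1, -0.4]
grip_width: 0.0438
gripper_force: 30.8
t 7.15 pos [0.3972 0.2866 0.076 ] yaw 6.9 w 0.0438 F 30.8 j1,7 [-0.48 -2.42]
(0.396, 0.287, 0.15, 7.0) -> [-0.05, -0.02, -2.96] [-0.0, -0.0, -0.01]
(0.396, 0.287, 0.0395, 7.0) -> [-0.05, -0.02, 1.46] [-0.0, -0.0, -0.01]
```

View pics/s2.png

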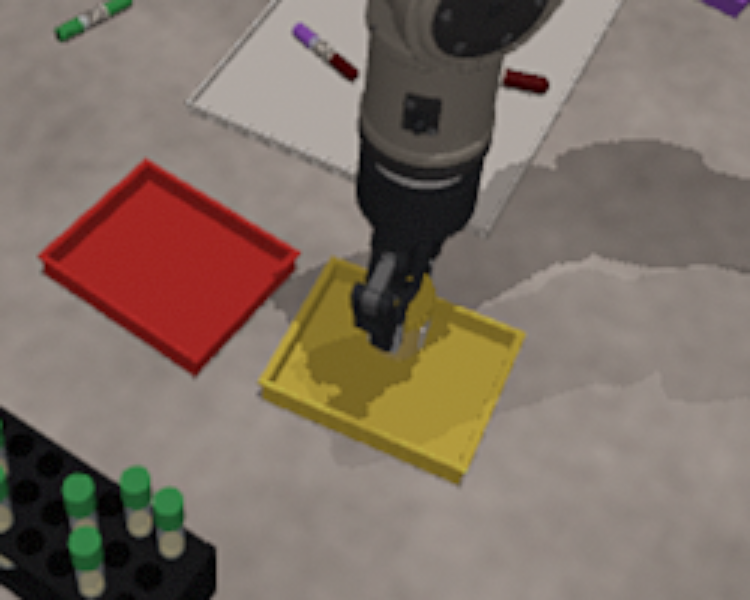

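The gripper and the cup hang over the middle of the yellow tray at about (400,310) in the crop. I'll lower gently.

```bash
python3 -m creep '{"rows":[[0,0,0.4,0,0,0,40],[0,0,0.8,0,0,0,40],[0,0,1.1,0,0,0,40],[0,0,1.3,0,0,0,40],[0,0,1.4,0,0,0,40],[0,0,1.46,0,0,0,40],[0,0,1.46,0,0,0,40],[0,0,1.46,0,0,0,40]]}'; python3 plan.py
```

```text
clock: 8.2
tcp_pos: [0.3967, 0.287, 0.039]
orientation: [-3.136, -0.192, -0.0]
contact_force: [0.7, -0.5, 1.4]
grip_width: 0.044
gripper_force: 31.0
t 8.2 pos [0.3967 0.287  0.039 ] yaw 7.0 w 0.044 F 31.0 j1,7 [-0.51 -2.45]
```

```bash
python3 -m creep '{"rows":[[0,0,0.02,0,0,0,46],[0,0,0.02,0,0,0,50],[0,0,0.02,0,0,0,55],[0,0,0.02,0,0,0,64],[0,0,0.02,0,0,0,64],[0,0,0.02,0,0,0,64],[0,0,-0.5,0,0,0,64],[0,0,-2,0,0,0,64],[0,0,-4,0,0,0,64],[0,0,-4.5,0,0,0,64]]}'
python3 plan.py .4747,.0758,.15,-11.2 
python3 - <<'E'
from vis import *
from bench import optics
F=[optics.grab_frame(n) for n in("top","side")]
for n,f in zip(("top","side"),F):np.savez(f"pics/{n}1.npz",**f)
cv2.imwrite("pics/s3.png",cv2.hconcat([cv2.resize(F[0]["color"][150:300,225:425],(400,300)),cv2.resize(F[1]["color"][220:370,290:490],(400,300))]))
E
```

```text
clock: 9.45
tcp_pos: [0.398, 0.2883, 0.1551]
orientation: [-3.132, -0.191, -0.008]
contact_force: [0.2, -0.2, -1.0]
grip_width: 0.0643
gripper_force: 0.0
t 9.45 pos [0.398  0.2883 0.1551] yaw 7.0 w 0.0643 F 0.0 j1,7 [-0.44 -2.35]
(0.4747, 0.0758, 0.15, -11.2) -> [2.01, 8.81, 0.19] [-0.03, -0.03, 2.27]
```

View pics/s3.png

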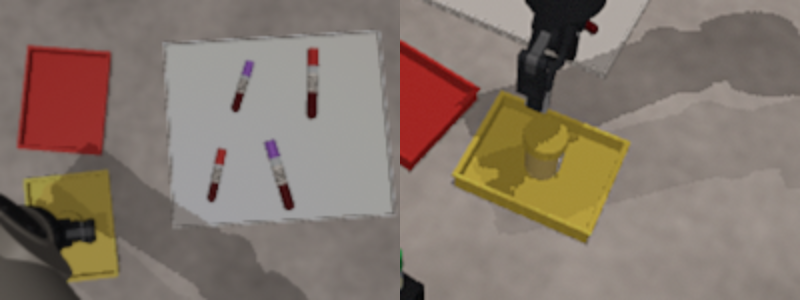

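The cup stands upright near the middle of the yellow tray (side crop (545,145)), and the four tubes are unmoved. The short red tube is next.

```bash
python3 -m creep '{"rows":[[0.5,2.2,0.1,0,0,0.6,40],[1,4.4,0.1,0,0,1.1,40],[1.5,6.6,0.1,0,0,1.7,40],[2,8.8,0.1,0,0,2.27,40],[2,8.8,0.1,0,0,2.27,40],[2,8.8,0.1,0,0,2.27,40],[2,8.8,0.1,0,0,2.27,40],[2,8.8,0.1,0,0,2.27,40]]}' 30
python3 plan.py .4747,.0758,.0125,-11.2
```

```text
clock: 10.55
tcp_pos: [0.4726, 0.0759, 0.1486]
orientation: [-3.127, 0.302, 0.001]
contact_force: [0.6, 0.9, -0.5]
grip_width: 0.0398
gripper_force: 0.0
t 10.55 pos [0.4726 0.0759 0.1486] yaw -11.0 w 0.0398 F 0.0 j1,7 [-0.11 -2.13]
(0.4747, 0.0758, 0.0125, -11.2) -> [0.08, -0.01, 5.45] [-0.0, 0.0, 0.02]
```

```bash
python3 -m creep '{"rows":[[0.08,0,1.5,0,0,0,40],[0.08,0,3,0,0,0,40],[0.08,0,4.2,0,0,0,40],[0.08,0,5,0,0,0,40],[0.08,0,5.3,0,0,0,40],[0.08,0,5.43,0,0,0,40],[0.08,0,5.43,0,0,0,40],[0.08,0,5.43,0,0,0,40]]}' 30
python3 -m creep '{"rows":[[0,0,0,0,0,0,25],[0,0,0,0,0,0,18],[0,0,0,0,0,0,6],[0,0,0,0,0,0,6],[0,0,0,0,0,0,6],[0,0,0,0,0,0,6]]}'
python3 plan.py
```

```text
clock: 11.55
tcp_pos: [0.4756, 0.0744, 0.0137]
orientation: [-3.126, 0.305, -0.002]
contact_force: [-0.5, 0.3, 0.4]
grip_width: 0.0402
gripper_force: 0.0
clock: 12.3
tcp_pos: [0.4752, 0.0743, 0.0133]
orientation: [-3.127, 0.306, -0.001]
contact_force: [-0.6, 0.1, 5.7]
grip_width: 0.0118
gripper_force: 30.5
t 12.3 pos [0.4752 0.0743 0.0133] yaw -11.2 w 0.0118 F 30.5 j1,7 [-0.15 -2.22]
```

```bash
python3 -m creep '{"rows":[[0,0,-0.3,0,0,0,6],[0,0,-1,0,0,0,6],[0,0,-2,0,0,0,6],[0,0,-3.2,0,0,0,6],[0,0,-4.4,0,0,0,6],[0,0,-5,0,0,0,6],[0,0,-5,0,0,0,6],[0,0,-5,0,0,0,6]]}' 30
python3 plan.py .5803,.277,.138,-4
```

```text
clock: 13.3
tcp_pos: [0.4743, 0.0741, 0.1371]
orientation: [3.126, -0.305, -0.003]
contact_force: [0.3, 0.1, -0.7]
grip_width: 0.0115
gripper_force: 30.0
t 13.3 pos [0.4743 0.0741 0.1371] yaw -11.2 w 0.0115 F 30.0 j1,7 [-0.1  -2.14]
(0.5803, 0.277, 0.138, -4.0) -> [2.59, -8.78, -0.05] [0.0, 0.01, -0.89]
```

```bash
python3 -m creep '{"rows":[[0.2,-0.8,0,0,0,-0.1,6],[0.7,-2.4,0,0,0,-0.3,6],[1.3,-4.4,0,0,0,-0.5,6],[1.9,-6.4,0,0,0,-0.7,6],[2.4,-8,0,0,0,-0.89,6],[2.59,-8.78,0,0,0,-0.89,6],[2.59,-8.78,0,0,0,-0.89,6],[2.59,-8.78,0,0,0,-0.89,6]]}' 30
python3 plan.py .5803,.277,.0136,-4
python3 - <<'E'
from bench import optics
import cv2
cv2.imwrite("pics/s4.png",cv2.resize(optics.grab_frame("side")["color"][160:320,200:400],(750,600)))
E
```

```text
clock: 14.3
tcp_pos: [0.5804, 0.2765, 0.1372]
orientation: [3.138, -0.111, -0.002]
contact_force: [-0.2, -1.1, -0.7]
grip_width: 0.0115
gripper_force: 30.0
t 14.3 pos [0.5804 0.2765 0.1372] yaw -4.0 w 0.0115 F 30.0 j1,7 [-0.36 -2.32]
(0.5803, 0.277, 0.0136, -4.0) -> [-0.0, -0.03, 4.94] [0.01, 0.01, -0.01]
```

View pics/s4.png

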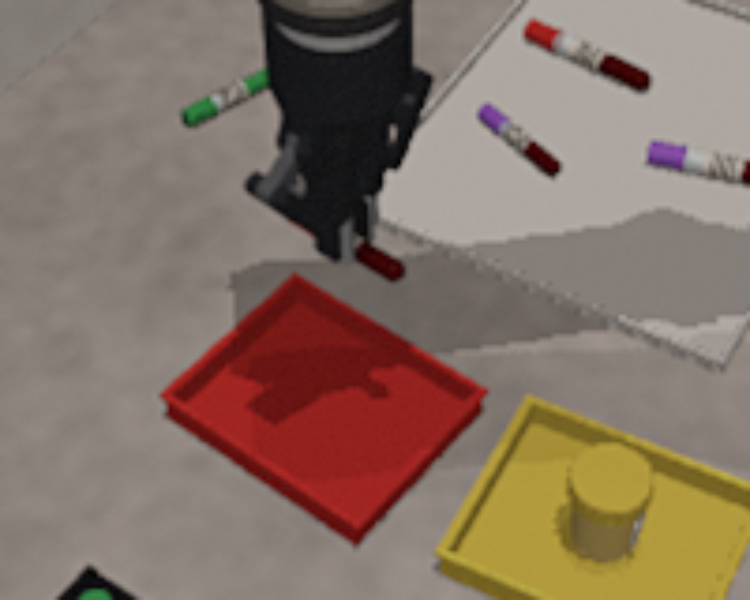

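The short red tube is held level at (375,260), and the cup stands upright at (605,500). I'll lower it into the red tray and release with a narrow opening.

```bash
python3 -m creep '{"rows":[[0,0,1.3,0,0,0,6],[0,0,2.6,0,0,0,6],[0,0,3.8,0,0,0,6],[0,0,4.4,0,0,0,6],[0,0,4.7,0,0,0,6],[0,0,4.85,0,0,0,6],[0,0,4.95,0,0,0,6],[0,0,4.95,0,0,0,6],[0,0,4.95,0,0,0,6]]}' 30
python3 -m creep '{"rows":[[0,0,0,0,0,0,14],[0,0,0,0,0,0,18],[0,0,0,0,0,0,28],[0,0,0,0,0,0,28],[0,0,0,0,0,0,28],[0,0,-0.6,0,0,0,28],[0,0,-2,0,0,0,28],[0,0,-4,0,0,0,28],[0,0,-5,0,0,0,28],[0,0,-5,0,0,0,28]]}'
python3 plan.py .6134,-.0648,.138,-0.7
```

```text
clock: 15.48
tcp_pos: [0.5813, 0.2773, 0.0148]
orientation: [-3.139, 0.111, -0.001]
contact_force: [-1.2, 0.6, 0.1]
grip_width: 0.0113
gripper_force: 30.0
clock: 16.73
tcp_pos: [0.5826, 0.2781, 0.1429]
orientation: [-3.137, 0.111, -0.008]
contact_force: [-0.2, 0.6, 0.1]
grip_width: 0.028
gripper_force: 0.0
t 16.73 pos [0.5826 0.2781 0.1429] yaw -4.1 w 0.028 F 0.0 j1,7 [-0.36 -2.32]
(0.6134, -0.0648, 0.138, -0.7) -> [2.19, 13.59, 0.17] [-0.02, -0.04, -0.42]
```

```bash
python3 -m creep '{"rows":[[0.35,2.2,0,0,0,-0.1,42],[0.7,4.4,0,0,0,-0.2,42],[1.05,6.6,0,0,0,-0.3,42],[1.4,8.8,0,0,0,-0.4,42],[1.8,11,0,0,0,-0.42,42],[2.2,13.5,0,0,0,-0.42,42],[2.2,13.5,0,0,0,-0.42,42],[2.2,13.5,0,0,0,-0.42,42],[2.2,13.5,0,0,0,-0.42,42]]}' 30
python3 plan.py .6134,-.0648,.0135,-0.7
```

```text
clock: 17.85
tcp_pos: [0.6119, -0.0612, 0.139]
orientation: [-3.14, 0.014, 0.001]
contact_force: [-0.7, 0.6, -0.0]
grip_width: 0.0425
gripper_force: 0.0
t 17.85 pos [ 0.6119 -0.0612  0.139 ] yaw -0.5 w 0.0425 F 0.0 j1,7 [ 0.16 -1.7 ]
(0.6134, -0.0648, 0.0135, -0.7) -> [0.07, 0.15, 5.02] [-0.01, 0.0, 0.02]
```

```bash
python3 -m creep '{"rows":[[0.07,0.15,1.5,0,0,0,42],[0.07,0.15,3,0,0,0,42],[0.07,0.15,4.2,0,0,0,42],[0.07,0.15,4.7,0,0,0,42],[0.07,0.15,4.95,0,0,0,42],[0.07,0.15,5,0,0,0,42],[0.07,0.15,5,0,0,0,42]]}' 30
python3 -m creep '{"rows":[[0,0,0,0,0,0,28],[0,0,0,0,0,0,20],[0,0,0,0,0,0,8],[0,0,0,0,0,0,8],[0,0,0,0,0,0,8],[0,0,0,0,0,0,8]]}'
python3 plan.py
python3 -m creep '{"rows":[[0,0,-0.3,0,0,0,8],[0,0,-1,0,0,0,8],[0,0,-2,0,0,0,8],[0,0,-3.2,0,0,0,8],[0,0,-4.4,0,0,0,8],[0,0,-5,0,0,0,8],[0,0,-5,0,0,0,8],[0,0,-5,0,0,0,8]]}' 30
python3 plan.py .5837,.327,.138,-4
```

```text
clock: 18.73
tcp_pos: [0.6146, -0.0672, 0.0153]
orientation: [3.141, -0.019, 0.003]
contact_force: [0.6, -0.5, 0.2]
grip_width: 0.0421
gripper_force: 0.0
clock: 19.48
tcp_pos: [0.6141, -0.0673, 0.0148]
orientation: [3.141, -0.019, 0.001]
contact_force: [-1.7, 0.2, 5.0]
grip_width: 0.0146
gripper_force: 29.8
t 19.48 pos [ 0.6141 -0.0673  0.0148] yaw -0.7 w 0.0146 F 29.8 j1,7 [ 0.14 -1.73]
clock: 20.48
tcp_pos: [0.613, -0.0672, 0.1383]
orientation: [-3.142, 0.019, 0.003]
contact_force: [0.5, 0.0, 0.4]
grip_width: 0.0146
gripper_force: 29.3
t 20.48 pos [ 0.613  -0.0672  0.1383] yaw -0.7 w 0.0146 F 29.3 j1,7 [ 0.17 -1.69]
(0.5837, 0.327, 0.138, -4.0) -> [-1.36, -15.75, 0.01] [0.0, 0.01, 0.41]
```

```bash
python3 -m creep '{"rows":[[-0.1,-0.9,0,0,0,0,8],[-0.2,-2.4,0,0,0,0.1,8],[-0.4,-4.4,0,0,0,0.2,8],[-0.6,-6.5,0,0,0,0.3,8],[-0.8,-8.6,0,0,0,0.4,8],[-0.95,-10.7,0,0,0,0.4,8],[-1.1,-12.7,0,0,0,0.4,8],[-1.25,-14.5,0,0,0,0.4,8],[-1.36,-15.75,0,0,0,0.4,8],[-1.36,-15.75,0,0,0,0.4,8]]}' 30
python3 -m creep '{"rows":[[0,0,0,0,0,0,8],[0,0,0,0,0,0,8],[0,0,0,0,0,0,8]]}'
python3 plan.py .5837,.327,.0148,-4
python3 - <<'E'
from bench import optics
import cv2
cv2.imwrite("pics/s5.png",cv2.resize(optics.grab_frame("side")["color"][160:320,200:400],(750,600)))
E
```

```text
clock: 21.72
tcp_pos: [0.5822, 0.3306, 0.1376]
orientation: [-3.139, 0.098, 0.005]
contact_force: [0.0, -1.5, -0.1]
grip_width: 0.0144
gripper_force: 29.4
clock: 22.1
tcp_pos: [0.5849, 0.3256, 0.1392]
orientation: [3.139, -0.109, 0.0]
contact_force: [-0.1, 0.8, 0.0]
grip_width: 0.0143
gripper_force: 29.4
t 22.1 pos [0.5849 0.3256 0.1392] yaw -4.0 w 0.0143 F 29.4 j1,7 [-0.42 -2.38]
(0.5837, 0.327, 0.0148, -4.0) -> [-0.05, -0.06, 4.98] [0.0, -0.0, 0.0]
```

View pics/s5.png

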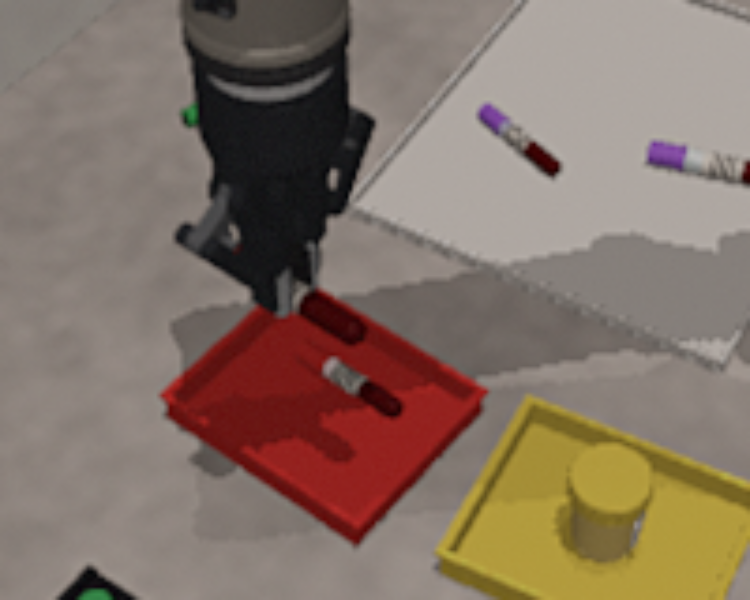

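The short red tube lies flat in the red tray at (360,385), and the long one is held above with the far half of the tray free. I'll lower it.

```bash
python3 -m creep '{"rows":[[-0.05,-0.05,1.3,0,0,0,8],[-0.05,-0.05,2.6,0,0,0,8],[-0.05,-0.05,3.8,0,0,0,8],[-0.05,-0.05,4.4,0,0,0,8],[-0.05,-0.05,4.7,0,0,0,8],[-0.05,-0.05,4.85,0,0,0,8],[-0.05,-0.05,4.97,0,0,0,8],[-0.05,-0.05,4.97,0,0,0,8],[-0.05,-0.05,4.97,0,0,0,8]]}' 30
python3 -m creep '{"rows":[[0,0,0,0,0,0,17],[0,0,0,0,0,0,21],[0,0,0,0,0,0,30],[0,0,0,0,0,0,30],[0,0,0,0,0,0,30],[0,0,-0.6,0,0,0,30],[0,0,-2,0,0,0,30],[0,0,-4,0,0,0,30],[0,0,-5,0,0,0,30],[0,0,-5,0,0,0,30]]}'
python3 plan.py .607,.0391,.138,-16.6
```

```text
clock: 23.28
tcp_pos: [0.5836, 0.3284, 0.0156]
orientation: [-3.139, 0.106, -0.001]
contact_force: [-0.1, 0.4, 0.2]
grip_width: 0.0144
gripper_force: 29.4
clock: 24.52
tcp_pos: [0.5849, 0.3293, 0.1438]
orientation: [-3.136, 0.107, -0.008]
contact_force: [-0.6, 0.8, 0.0]
grip_width: 0.03
gripper_force: 0.0
t 24.52 pos [0.5849 0.3293 0.1438] yaw -3.9 w 0.03 F 0.0 j1,7 [-0.42 -2.38]
(0.607, 0.0391, 0.138, -16.6) -> [1.67, 11.52, 0.2] [-0.03, -0.03, 1.59]
```

```bash
python3 -m creep '{"rows":[[0.3,2.2,0,0,0,0.3,40],[0.6,4.4,0,0,0,0.6,40],[0.9,6.6,0,0,0,0.9,40],[1.3,8.8,0,0,0,1.3,40],[1.55,10.7,0,0,0,1.59,40],[1.7,11.45,0,0,0,1.59,40],[1.7,11.45,0,0,0,1.59,40],[1.7,11.45,0,0,0,1.59,40],[1.7,11.45,0,0,0,1.59,40],[1.7,11.45,0,0,0,1.59,40]]}' 30
python3 plan.py .607,.0391,.0125,-16.6
python3 - <<'E'
from bench import optics
import cv2
cv2.imwrite("pics/s6.png",cv2.resize(optics.grab_frame("side")["color"][160:320,200:400],(750,600)))
E
```

```text
clock: 25.78
tcp_pos: [0.6063, 0.0413, 0.14]
orientation: [-3.109, 0.45, 0.0]
contact_force: [-0.5, 0.6, 0.2]
grip_width: 0.04
gripper_force: 0.0
t 25.77 pos [0.6063 0.0413 0.14  ] yaw -16.5 w 0.04 F 0.0 j1,7 [-0.04 -2.12]
(0.607, 0.0391, 0.0125, -16.6) -> [0.05, 0.08, 5.1] [-0.0, 0.0, 0.01]
```

View pics/s6.png

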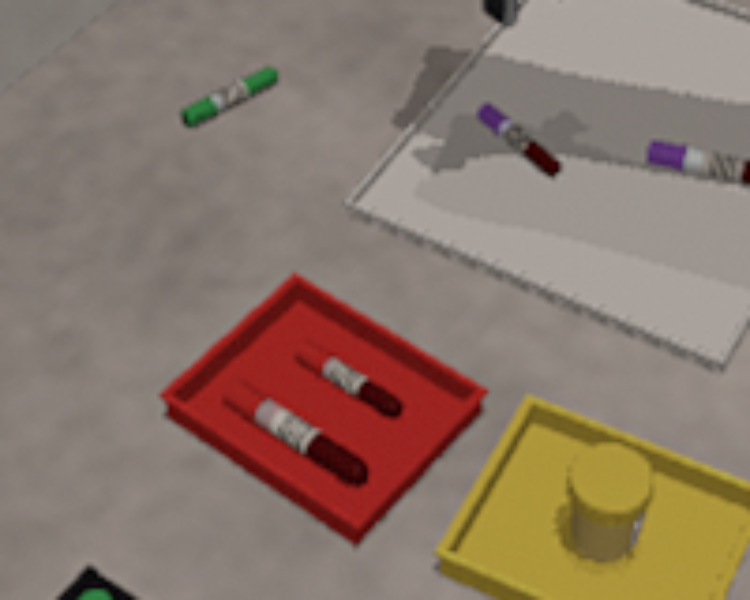

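Both red tubes lie flat and parallel in the red tray at (350,380) and (300,440). Next is the short purple tube.

```bash
python3 -m creep '{"rows":[[0.05,0.07,1.5,0,0,0,40],[0.05,0.07,3,0,0,0,40],[0.05,0.07,4.2,0,0,0,40],[0.05,0.07,4.8,0,0,0,40],[0.05,0.07,5.05,0,0,0,40],[0.05,0.07,5.12,0,0,0,40],[0.05,0.07,5.12,0,0,0,40]]}' 30
python3 -m creep '{"rows":[[0,0,0,0,0,0,25],[0,0,0,0,0,0,18],[0,0,0,0,0,0,6],[0,0,0,0,0,0,6],[0,0,0,0,0,0,6],[0,0,0,0,0,0,6]]}'
python3 -m creep '{"rows":[[0,0,-0.3,0,0,0,6],[0,0,-1,0,0,0,6],[0,0,-2,0,0,0,6],[0,0,-3.2,0,0,0,6],[0,0,-4.4,0,0,0,6],[0,0,-5,0,0,0,6],[0,0,-5,0,0,0,6],[0,0,-5,0,0,0,6]]}' 30
python3 plan.py .3948,-.2646,.138,-6
```

```text
clock: 26.7
tcp_pos: [0.6078, 0.0379, 0.013]
orientation: [-3.108, 0.453, -0.002]
contact_force: [-0.2, -0.3, 0.1]
grip_width: 0.04
gripper_force: 0.0
clock: 27.45
tcp_pos: [0.6073, 0.0378, 0.0125]
orientation: [-3.109, 0.454, -0.001]
contact_force: [-0.8, -0.2, 5.7]
grip_width: 0.0115
gripper_force: 30.4
clock: 28.45
tcp_pos: [0.6063, 0.0376, 0.136]
orientation: [3.108, -0.453, -0.003]
contact_force: [0.4, 0.7, -1.3]
grip_width: 0.0111
gripper_force: 29.8
t 28.45 pos [0.6063 0.0376 0.136 ] yaw -16.6 w 0.0111 F 29.8 j1,7 [-0.03 -2.12]
(0.3948, -0.2646, 0.138, -6.0) -> [-4.65, 14.0, -0.06] [0.0, 0.01, -1.32]
```

```bash
python3 -m creep '{"rows":[[-0.3,0.8,0,0,0,-0.1,6],[-0.8,2.4,0,0,0,-0.3,6],[-1.5,4.4,0,0,0,-0.5,6],[-2.2,6.5,0,0,0,-0.7,6],[-2.9,8.6,0,0,0,-0.9,6],[-3.5,10.6,0,0,0,-1.1,6],[-4.1,12.4,0,0,0,-1.3,6],[-4.5,13.6,0,0,0,-1.32,6],[-4.65,14,0,0,0,-1.32,6],[-4.65,14,0,0,0,-1.32,6]]}' 30
python3 -m creep '{"rows":[[0,0,0,0,0,0,6],[0,0,0,0,0,0,6],[0,0,0,0,0,0,6]]}'
python3 plan.py .3948,-.2646,.013,-6
```

```text
clock: 29.7
tcp_pos: [0.3954, -0.2641, 0.1365]
orientation: [-3.136, 0.167, 0.001]
contact_force: [0.2, 0.2, -0.0]
grip_width: 0.0116
gripper_force: 29.8
clock: 30.08
tcp_pos: [0.3962, -0.2638, 0.137]
orientation: [-3.137, 0.163, -0.0]
contact_force: [-0.7, -0.6, -0.7]
grip_width: 0.0114
gripper_force: 29.8
t 30.07 pos [ 0.3962 -0.2638  0.137 ] yaw -6.0 w 0.0114 F 29.8 j1,7 [ 0.58 -1.28]
(0.3948, -0.2646, 0.013, -6.0) -> [-0.05, 0.04, 4.96] [-0.0, -0.0, 0.01]
```

```bash
python3 -m creep '{"rows":[[-0.05,0.04,1.3,0,0,0,6],[-0.05,0.04,2.6,0,0,0,6],[-0.05,0.04,3.8,0,0,0,6],[-0.05,0.04,4.4,0,0,0,6],[-0.05,0.04,4.7,0,0,0,6],[-0.05,0.04,4.85,0,0,0,6],[-0.05,0.04,4.95,0,0,0,6],[-0.05,0.04,4.95,0,0,0,6],[-0.05,0.04,4.95,0,0,0,6]]}' 30
python3 -m creep '{"rows":[[0,0,0,0,0,0,14],[0,0,0,0,0,0,18],[0,0,0,0,0,0,28],[0,0,0,0,0,0,28],[0,0,0,0,0,0,28],[0,0,-0.6,0,0,0,28],[0,0,-2,0,0,0,28],[0,0,-4,0,0,0,28],[0,0,-5,0,0,0,28],[0,0,-5,0,0,0,28]]}'
python3 plan.py .4758,-.0169,.138,17.6
```

```text
clock: 31.2
tcp_pos: [0.3945, -0.2655, 0.0137]
orientation: [3.137, -0.166, 0.001]
contact_force: [0.5, -0.9, -0.2]
grip_width: 0.0113
gripper_force: 29.8
clock: 32.45
tcp_pos: [0.3957, -0.2661, 0.1411]
orientation: [3.135, -0.166, 0.008]
contact_force: [-0.1, 0.1, 0.3]
grip_width: 0.028
gripper_force: 0.0
t 32.45 pos [ 0.3957 -0.2661  0.1411] yaw -6.1 w 0.028 F 0.0 j1,7 [ 0.58 -1.27]
(0.4758, -0.0169, 0.138, 17.6) -> [2.14, -10.25, 0.11] [0.02, -0.03, -2.96]
```

```bash
python3 -m creep '{"rows":[[0.4,-2,0,0,0,-0.6,42],[0.8,-4,0,0,0,-1.2,42],[1.2,-6,0,0,0,-1.8,42],[1.6,-8,0,0,0,-2.4,42],[2,-9.6,0,0,0,-2.96,42],[2.15,-10.25,0,0,0,-2.96,42],[2.15,-10.25,0,0,0,-2.96,42],[2.15,-10.25,0,0,0,-2.96,42],[2.15,-10.25,0,0,0,-2.96,42],[2.15,-10.25,0,0,0,-2.96,42]]}' 30
python3 plan.py .4758,-.0169,.0135,17.6
python3 - <<'E'
from bench import optics
import cv2
cv2.imwrite("pics/s7.png",cv2.resize(optics.grab_frame("side")["color"][110:260,340:540],(800,600)))
E
```

```text
clock: 33.7
tcp_pos: [0.4745, -0.0172, 0.1383]
orientation: [3.105, 0.479, -0.0]
contact_force: [0.4, 0.4, 0.8]
grip_width: 0.0421
gripper_force: 0.0
t 33.7 pos [ 0.4745 -0.0172  0.1383] yaw 17.5 w 0.0421 F 0.0 j1,7 [ 0.2 -1.5]
(0.4758, -0.0169, 0.0135, 17.6) -> [0.06, 0.0, 4.99] [0.0, 0.0, -0.01]
```

View pics/s7.png

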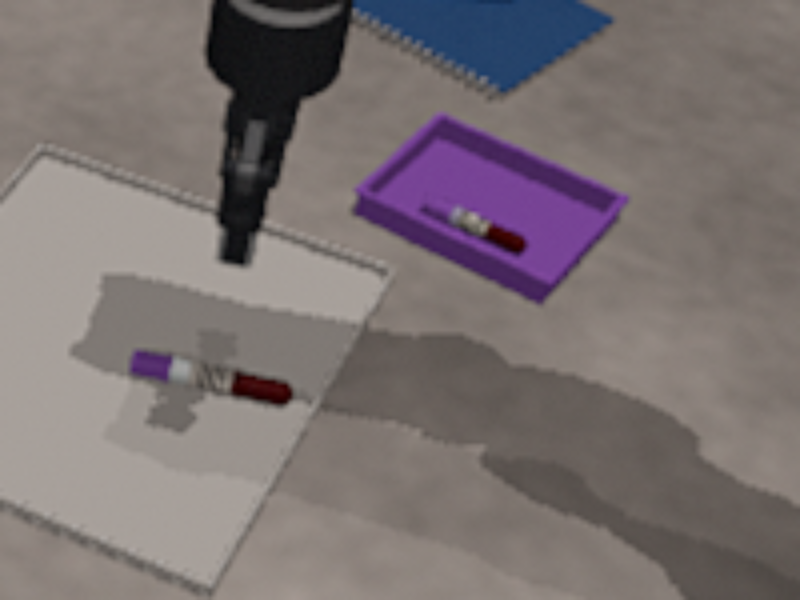

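The short purple tube lies flat in its tray at (480,228), and the far side is free. The long purple tube at (210,377) is next.

```bash
python3 -m creep '{"rows":[[0.06,0,1.5,0,0,0,42],[0.06,0,3,0,0,0,42],[0.06,0,4.2,0,0,0,42],[0.06,0,4.7,0,0,0,42],[0.06,0,4.95,0,0,0,42],[0.06,0,5,0,0,0,42],[0.06,0,5,0,0,0,42]]}' 30
python3 -m creep '{"rows":[[0,0,0,0,0,0,28],[0,0,0,0,0,0,20],[0,0,0,0,0,0,8],[0,0,0,0,0,0,8],[0,0,0,0,0,0,8],[0,0,0,0,0,0,8]]}'
python3 -m creep '{"rows":[[0,0,-0.3,0,0,0,8],[0,0,-1,0,0,0,8],[0,0,-2,0,0,0,8],[0,0,-3.2,0,0,0,8],[0,0,-4.4,0,0,0,8],[0,0,-5,0,0,0,8],[0,0,-5,0,0,0,8],[0,0,-5,0,0,0,8]]}' 30
python3 plan.py .3896,-.3144,.138,-6
```

```text
clock: 34.62
tcp_pos: [0.4768, -0.0157, 0.0141]
orientation: [3.104, 0.481, 0.002]
contact_force: [0.1, 0.1, 0.8]
grip_width: 0.0418
gripper_force: 0.0
clock: 35.38
tcp_pos: [0.4764, -0.0157, 0.0137]
orientation: [3.104, 0.482, 0.001]
contact_force: [-0.9, -0.3, 5.6]
grip_width: 0.0145
gripper_force: 29.8
clock: 36.38
tcp_pos: [0.4754, -0.0158, 0.1373]
orientation: [-3.104, -0.482, 0.003]
contact_force: [-0.0, 0.3, 0.1]
grip_width: 0.0147
gripper_force: 29.4
t 36.38 pos [ 0.4754 -0.0158  0.1373] yaw 17.6 w 0.0147 F 29.4 j1,7 [ 0.2  -1.51]
(0.3896, -0.3144, 0.138, -6.0) -> [-6.89, 10.34, -0.02] [-0.0, 0.01, 2.95]
```

```bash
python3 -m creep '{"rows":[[-0.5,0.8,0,0,0,0.2,8],[-1.4,2.1,0,0,0,0.6,8],[-2.5,3.8,0,0,0,1.1,8],[-3.6,5.4,0,0,0,1.6,8],[-4.7,7,0,0,0,2,8],[-5.6,8.4,0,0,0,2.4,8],[-6.3,9.5,0,0,0,2.7,8],[-6.75,10.1,0,0,0,2.95,8],[-6.89,10.34,0,0,0,2.95,8],[-6.89,10.34,0,0,0,2.95,8]]}' 30
python3 -m creep '{"rows":[[0,0,0,0,0,0,8],[0,0,0,0,0,0,8],[0,0,0,0,0,0,8]]}'
python3 plan.py .3896,-.3144,.0142,-6
```

```text
clock: 37.62
tcp_pos: [0.3903, -0.3137, 0.138]
orientation: [-3.137, 0.162, 0.001]
contact_force: [0.3, 0.8, -0.3]
grip_width: 0.0145
gripper_force: 29.4
clock: 38.0
tcp_pos: [0.3906, -0.3137, 0.1384]
orientation: [-3.137, 0.162, -0.0]
contact_force: [0.5, 1.0, -0.3]
grip_width: 0.0145
gripper_force: 29.4
t 38.0 pos [ 0.3906 -0.3137  0.1384] yaw -5.9 w 0.0145 F 29.4 j1,7 [ 0.66 -1.18]
(0.3896, -0.3144, 0.0142, -6.0) -> [-0.04, 0.03, 4.97] [-0.0, -0.0, 0.01]
```

```bash
python3 -m creep '{"rows":[[-0.04,0,1.3,0,0,0,8],[-0.04,0,2.6,0,0,0,8],[-0.04,0,3.8,0,0,0,8],[-0.04,0,4.4,0,0,0,8],[-0.04,0,4.7,0,0,0,8],[-0.04,0,4.85,0,0,0,8],[-0.04,0,4.95,0,0,0,8],[-0.04,0,4.95,0,0,0,8],[-0.04,0,4.95,0,0,0,8]]}' 30
python3 -m creep '{"rows":[[0,0,0,0,0,0,17],[0,0,0,0,0,0,21],[0,0,0,0,0,0,30],[0,0,0,0,0,0,30],[0,0,0,0,0,0,30],[0,0,-0.6,0,0,0,30],[0,0,-2,0,0,0,30],[0,0,-4,0,0,0,30],[0,0,-6,0,0,0,30],[0,0,-7,0,0,0,30]]}'
python3 -m creep '{"rows":[[2,-3,0,0,0,0,30],[4,-6,0,0,0,0,30],[6,-9,0,0,0,0,30],[6,-9,0,0,0,0,30],[6,-9,0,0,0,0,30],[6,-9,0,0,0,0,30]]}'
python3 - <<'E'
from vis import *
from bench import optics
F=[optics.grab_frame(n) for n in("top","side")]
for n,f in zip(("top","side"),F):np.savez(f"pics/{n}9.npz",**f)
cv2.imwrite("pics/s8.png",cv2.hconcat([cv2.resize(F[0]["color"][150:310,140:500],(400,178)),np.zeros((178,0,3),np.uint8)]) if 0 else cv2.vconcat([cv2.resize(F[0]["color"][160:310,150:500],(800,343)),cv2.resize(F[1]["color"][110:250,340:540],(367,257)).copy() if 0 else cv2.hconcat([cv2.resize(F[1]["color"][110:240,360:560],(395,257)),cv2.resize(F[1]["color"][220:350,210:415],(405,257))])]))
E
```

```text
clock: 39.12
tcp_pos: [0.3896, -0.3143, 0.015]
orientation: [3.137, -0.163, 0.001]
contact_force: [-0.3, 0.1, -1.0]
grip_width: 0.0146
gripper_force: 29.4
clock: 40.38
tcp_pos: [0.3903, -0.3147, 0.1935]
orientation: [3.135, -0.163, 0.007]
contact_force: [-0.1, -0.6, 0.6]
grip_width: 0.0301
gripper_force: 0.0
clock: 41.12
tcp_pos: [0.5623, -0.1046, 0.1901]
orientation: [-3.137, 0.159, -0.001]
contact_force: [-0.1, -0.8, -0.2]
grip_width: 0.0303
gripper_force: 0.0
```

View pics/s8.png

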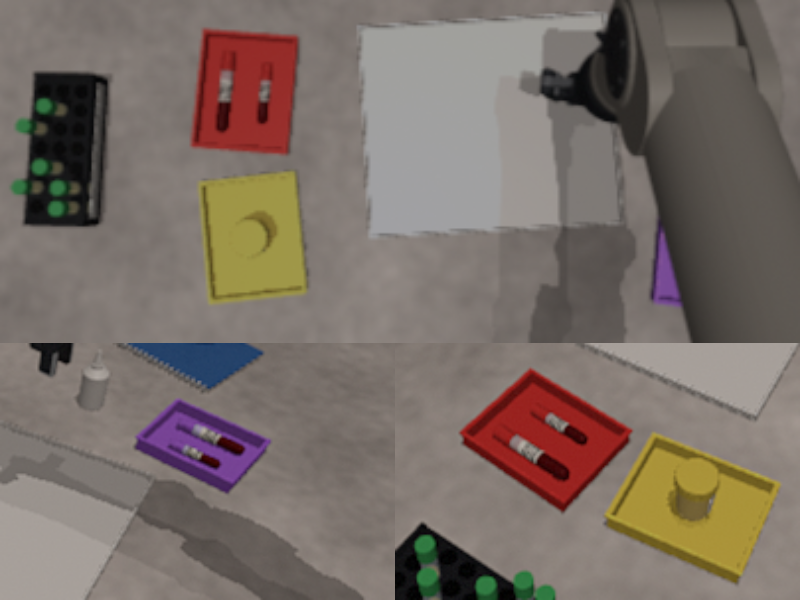

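The final views show both red tubes flat side by side in the red tray and both purple tubes the same in the purple tray. The cup is upright in the yellow tray, and the dropper and rack are unmoved.

```bash
python3 -m creep '{"rows":[[0,0,0,0,0,0,30],[0,0,0,0,0,0,30],[0,0,0,0,0,0,30],[0,0,0,0,0,0,30]]}' && python3 -c "
from bench import r;print(r.hand_in())"
```

```text
clock: 41.72
tcp_pos: [0.5618, -0.1062, 0.1896]
orientation: [3.137, -0.164, -0.0]
contact_force: [0.1, -0.3, 0.3]
grip_width: 0.0298
gripper_force: 0.0
the job is handed in; nothing more can be done
None
```

I sorted all four tubes and the cup into their trays, left the dropper bottle and rack where they were, and handed the job in at about 42 s of the 122 s; `hand_in()` gave no verdict, so the result rests on my final camera check.

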